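Set tube stubs on their base plates for tacking

ROBOT

A 7-joint arm with a two-finger parallel gripper is mounted at the origin on the work surface. World frame = base frame: x ahead of the robot, y to its left, z up, the work surface at z = 0. Lengths are in m, angles in rad, forces in N, time in s.
With the tool pointing down it reaches from about 0.35 to 0.9 m from the base axis. Payload 8.1 kg.
Tool frame: the origin (TCP) lies midway between the tips of the shut fingers; the grasp point (between the pads) lies behind it (arm.tcp_to_grasp is the z of the grasp point in the tool frame, in m); z points along the fingers, y is the line along which they close (so a half turn about z gives the same grasp; the last joint's range is limited). The gripper opens to 92 mm and grips with 3 to 60 N. Pads are 19 mm wide; open, the fingers measure 130 mm over their backs; the gripper's body (75 mm by 190 mm) begins 47 mm behind the grasp point.
Start: joints at [-1.251, 0.434, 0.025, 1.573, -0.012, 1.134, -0.075], TCP at [0.256, 0.57, 0.227] pointing down, gripper open.
Joint ranges: [-2.62, 2.62], [-0.44, 2.09], [-1.27, 1.32], [0.08, 2.57], [-1.32, 4.46], [0.12, 2], [-2.74, 2.74]. Speed limits (rad/s): [2.22, 2.22, 3.01, 3.01, 3.14, 3.14, 3.14].

INTERFACE

Orientations are given as a rotation vector (axis times angle).
In Python, from cell import readout, vision, arm gives the robot as it stands.
- The arm moves only by the tool carry_out, never from a script. Its argument "increments" is one flat list of numbers, 6 for each row, row after row: the shift along the world's x, y, z in mm, then the turn, a rotation vector about the world's x, y, z in rad. In form: [tx, ty, tz, wx, wy, wz, tx, ty, tz, wx, wy, wz, ...]. A call has 1 to 20 rows; each row shifts and turns the commanded pose from where the row before left it; what a row does not reach is not made up. A row lasts 1/8 s, in which the tool goes at most 62.5 mm and 10.7 degrees, less where a joint would pass 70% of its speed; a pose out of reach is approached as far as the arm can. A call with a gripper value outside its range is refused whole. "grip" is the closure, from 0 (fully open) to 1 (shut), set as the call begins (left out, the last holds). The fingers move at their own pace and stop on an object; "newtons" is the grip in N (left out, the last holds). Time passes only in rows, so rows that do not move let the fingers close. It gives the time, the measured TCP pose, the force, the opening and the grip force at its end, in the units of the state.
- readout.observe(): the state, without advancing time (a new reading comes with each control period).
- vision.get_image(name): name is "scene" or "top" or "wrist"; returns the picture (480x640x3 uint8, red, green, blue); there is no depth.
- vision.calibration(name): a dict with "fov_y" (degrees; the focal length in pixels is half the picture's height over the tangent of half this angle, whatever the lens; pixels are square), "cx", "cy" (the principal point, pixels), "k1" (the pictures are not rectified: a ray, as slopes to the right and down, at radius r is drawn at 1 + k1 r^2 times it, then the intrinsics apply), "pose" (4x4, takes a point from camera to world coordinates). Camera axes: x right, y up, looking along -z (the intrinsics and any distortion apply to the point x, -y, -z); pixel columns grow to the right and rows downward; lengths in m; the calibration is good to about 2 mm. A picture is of the moment at which its call begins: read the wrist's pose just before it. calibration takes no time and is no camera call; for the wrist camera it gives the pose at the moment of the call.
- arm.sign_off(): hands the job in; it is judged then, once.
The state is a dict: "clock": time; "joints": joint angles; "dq": joint speeds; "joint_efforts": joint torques, N m; "position": TCP position; "ee_rot": TCP orientation; "force": force on the tool from outside, world axes, zero at the start; "ft_torque": the same for the moment, N m; "width": opening from 0.0 (shut) to 1.0 (fully open); "gripper_force": force on a finger pad.
Only numpy, scipy, OpenCV 4.12 (cv2) and the standard library are available. Lean on these libraries where they do the work, as an engineer would, in place of code of your own. Each camera call takes 0.05 s, during which the arm holds its last target. There are 200 camera calls.

TASK

Get the four posts ready for tack welding: pick out the four tube stubs and stand each one upright in the middle of the base plate of its own shape and size (large round tube on the large round flange, small round on the small round flange, square on square, oblong on oblong), with the flat sides of the square and oblong tubes parallel to the edges of their plates, long side along long edge. Set them down without dropping them or knocking any over, in any order, and leave the angle offcut and the stop bar where they are.

Things in the scene. Friction and masses are not known exactly. Their poses are not given: they have to be found in the camera images.
- large_round_tube: Bare steel tube stub, loose, standing upright with its open end up, 70 mm tall, round, 56 mm outside diameter, 4 mm wall, about 0.36 kg. Origin at the centre of its underside, z up along the tube.
- small_round_tube: Bare steel tube stub, loose, standing upright with its open end up, 70 mm tall, round, 34 mm outside diameter, 3.5 mm wall, about 0.19 kg. Origin at the centre of its underside, z up along the tube.
- square_tube: Bare steel tube stub, loose, standing upright with its open end up, 70 mm tall, square, 50 x 50 mm outside, 4 mm wall, about 0.40 kg. Origin at the centre of its underside, z up along the tube. x and y are square to its sides.
- rectangular_tube: Bare steel tube stub, loose, standing upright with its open end up, 70 mm tall, oblong, 60 x 30 mm outside, 3.5 mm wall, about 0.32 kg. Origin at the centre of its underside, z up along the tube. x runs along the 60 mm side, y along the 30 mm side.
- large_round_flange: Round steel plate lying flat and fixed to the welding table, 8 mm thick, with four small dark bolt holes near its rim; nothing rises above its flat top. Origin at the centre of its underside, on the table top, so the face a tube stands on is 8 mm above the origin; z up. 100 mm diameter. Belongs to the large round tube.
- small_round_flange: Round steel plate lying flat and fixed to the welding table, 8 mm thick, with four small dark bolt holes near its rim; nothing rises above its flat top. Origin at the centre of its underside, on the table top, so the face a tube stands on is 8 mm above the origin; z up. 70 mm diameter. Belongs to the small round tube.
- square_plate: Square steel plate lying flat and fixed to the welding table, 8 mm thick, with four small dark bolt holes near its rim; nothing rises above its flat top. Origin at the centre of its underside, on the table top, so the face a tube stands on is 8 mm above the origin; z up. 90 x 90 mm, x and y square to its edges. Belongs to the square tube.
- rectangular_plate: Oblong steel plate lying flat and fixed to the welding table, 8 mm thick, with four small dark bolt holes near its rim; nothing rises above its flat top. Origin at the centre of its underside, on the table top, so the face a tube stands on is 8 mm above the origin; z up. 100 x 65 mm, x along the 100 mm edge, y along the 65 mm edge. Belongs to the rectangular tube.
- stop_bar: Bystander, to be left alone: dark slotted steel stop bar lying loose on the table, 110 x 36 x 20 mm (x along its length), with a bright knurled bolt, 30 mm diameter, standing on it 28 mm from the centre towards -x, its top 46 mm above the table. Origin at the centre of its underside.
- angle_offcut: Bystander, to be left alone: loose offcut of steel angle standing on end, L-shaped from above, legs 50 mm long and 5 mm thick, 60 mm tall, not a tube. Its origin lies on the table at the centre of the 50 x 50 mm square around the L; the legs run along the -x and -y sides of that square.
Not all that is in view belongs to the job. Leave any orange or yellow look-alike of the square_tube alone. Leave any red or turquoise look-alike of the rectangular_tube alone.

How it is judged:
By the outcome, as a careful person would: the job done as asked, in the order asked, and still so for the second after the job is handed in, with the robot touching nothing.
It also fails if it takes over 106 s, if anything falls off the work surface, if the arm or the gripper's body presses on something with over 40 N, if the wrist force passes 120 N, or if a joint passes its speed limit or range.

## Working session

There is one attempt and no reset: what is moved stays moved. The work goes in short steps, Python scripts to look and compute and a tool call to move; the robot and the scene stay as the last step left them, time stands still between calls to the robot, and variables do not carry over. Pictures are saved under pics/ and viewed, at most 14 in all, crops included, and the job is handed in when it is done.

Besides the shell and the picture viewer there is one more tool, called after ">>>" by a JSON object that holds its "fn" and its "kwargs". carry_out: Moves the arm, as the interface text tells. Its arguments: {"type":"object","properties":{"increments":{"type":"array","items":{"type":"number"}},"grip":{"type":"number"},"newtons":{"type":"number"}},"required":["increments"]}

```bash
mkdir -p pics; cat > h.py <<'E'
import numpy as np, cv2
from cell import readout, vision, arm
def snap(n,f):
    c=vision.calibration(n); im=vision.get_image(n); cv2.imwrite(f'pics/{f}.png',im[:,:,::-1]); np.save(f'pics/{f}.npy',c,allow_pickle=True); return im,c
def load(f): return cv2.imread(f'pics/{f}.png'), np.load(f'pics/{f}.npy',allow_pickle=True).item()
def ray(c,p,z):
    p=np.asarray(p,float).reshape(-1,2); f=240/np.tan(np.radians(c['fov_y'])/2)
    d=(p-[c['cx'],c['cy']])/f; u=d.copy()
    for _ in range(20): u=d/(1+c['k1']*(u**2).sum(1,keepdims=True))
    T=np.array(c['pose']); r=np.c_[u[:,0],-u[:,1],-np.ones(len(u))]@T[:3,:3].T; o=T[:3,3]
    return (o+r*((z-o[2])/r[:,2])[:,None])[:,:2]
def proj(c,P):
    T=np.array(c['pose']); q=(np.asarray(P,float).reshape(-1,3)-T[:3,3])@T[:3,:3]
    u=np.c_[q[:,0],-q[:,1]]/-q[:,2:]; u=u*(1+c['k1']*(u**2).sum(1,keepdims=True))
    return u*(240/np.tan(np.radians(c['fov_y'])/2))+[c['cx'],c['cy']]
E
python3 - <<'E'
from h import *
for n in ('top','scene','wrist'):
    im,c=snap(n,n); print(n,c['fov_y'],c['k1'],np.round(c['pose'],3).tolist())
s=readout.observe(); print(s, arm.tcp_to_grasp)
E
```

```text
top 50.77148241516786 -0.0006396776947038993 [[-0.019, 0.998, -0.062, 0.46], [-1.0, -0.019, -0.006, 0.0], [-0.007, 0.062, 0.998, 0.989], [0.0, 0.0, 0.0, 1.0]]
scene 55.87510230141654 -0.0198122103822903 [[0.21, -0.65, 0.73, 1.096], [0.977, 0.153, -0.145, -0.11], [-0.018, 0.745, 0.667, 0.536], [0.0, 0.0, 0.0, 1.0]]
wrist 63.97555290292044 -0.04676463842261767 [[0.411, -0.868, -0.278, 0.182], [0.912, 0.391, 0.127, 0.604], [-0.001, -0.305, 0.952, 0.385], [0.0, 0.0, 0.0, 1.0]]
{'clock': 0.15, 'joints': array([-1.25060715,  0.43507833,  0.02499861,  1.57390241, -0.011551  ,
        1.13400046, -0.07509052]), 'dq': array([-1.05363794e-03, -2.02611064e-03,  5.82445189e-04, -3.62197911e-03,
        3.91161858e-04,  5.03918357e-04, -4.67237602e-05]), 'joint_efforts': array([ 2.12689680e-03, -6.68256283e+01,  9.86061841e-01, -3.14695430e+01,
       -6.04438945e-02,  3.92494979e-02,  1.95841503e-04]), 'position': array([0.25634964, 0.56957226, 0.22611044]), 'ee_rot': array([-6.59253827e-01, -3.07154543e+00,  1.95057630e-03]), 'force': array([-0.03967093, -0.14652845, -1.2678439 ]), 'ft_torque': array([-0.00094194,  0.00964427, -0.01210993]), 'gripper_force': 0.0, 'width': 1.0046446286174595} -0.0188
```

View pics/top.png

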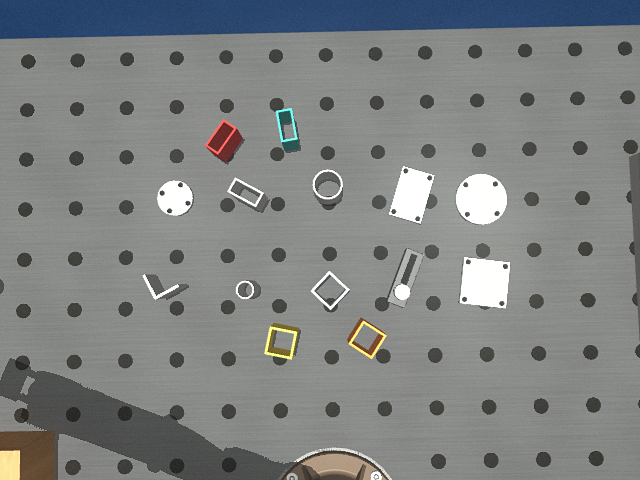

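View pics/scene.png

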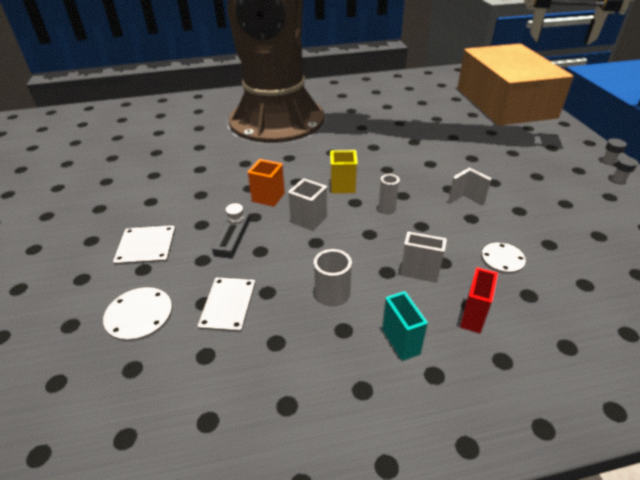

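Top view: bare-steel candidates are large round (327,185), small round (245,290), square (330,290) and oblong (246,193). The orange (366,339) and yellow (282,341) squares and the red (224,141) and turquoise (287,128) oblongs are look-alikes. Next I measure and confirm in a crop.

```bash
python3 - <<'E'
from h import *
im,c=load('top')
hsv=cv2.cvtColor(im,cv2.COLOR_BGR2HSV)
m=((hsv[...,2]>185)&(hsv[...,1]<40)).astype(np.uint8)
cs,_=cv2.findContours(m,cv2.RETR_EXTERNAL,cv2.CHAIN_APPROX_NONE)
for k in cs:
    if cv2.contourArea(k)<100: continue
    ctr=k.reshape(-1,2).mean(0)
    if ctr[1]>400: continue
    plate=m[int(ctr[1])-3:int(ctr[1])+3,int(ctr[0])-3:int(ctr[0])+3].mean()>.5
    z=.008 if plate else .07
    w=ray(c,k.reshape(-1,2),z).astype(np.float32)*1000
    (x,y),(a,b),t=cv2.minAreaRect(w); (ex,ey),r=cv2.minEnclosingCircle(w)
    M=cv2.moments(w.reshape(-1,1,2))
    print(np.round(ctr),'plate' if plate else 'tube','rect %.1f %.1f  %.1fx%.1f t%.1f'%(x,y,a,b,t),'circ %.1f %.1f r%.1f'%(ex,ey,r),'cent %.1f %.1f'%(M['m10']/M['m00'],M['m01']/M['m00']))
crop=cv2.resize(im[100:370,140:440],None,fx=2.2,fy=2.2,interpolation=cv2.INTER_CUBIC); cv2.imwrite('pics/crop1.png',crop)
E
```

```text
[402. 291.] plate rect 423.4 -140.1  27.0x28.9 t88.4 circ 423.6 -139.0 r16.1 cent 423.0 -140.2
[244. 289.] tube rect 434.6 153.8  31.0x30.7 t88.9 circ 434.7 153.9 r16.8 cent 434.7 153.9
[158. 288.] tube rect 453.1 306.6  50.1x50.0 t26.6 circ 453.7 307.4 r34.5 cent 438.6 311.1
[330. 289.] tube rect 431.2 -0.3  50.8x51.0 t45.8 circ 430.9 -1.1 r34.4 cent 431.2 -0.3
[485. 282.] plate rect 438.3 -299.9  89.7x89.4 t82.3 circ 437.9 -299.5 r62.4 cent 438.3 -299.9
[175. 197.] plate rect 615.0 299.9  67.5x69.0 t44.5 circ 614.9 300.1 r34.9 cent 614.8 300.2
[245. 192.] tube rect 613.3 151.4  60.7x31.3 t60.5 circ 613.2 151.3 r33.1 cent 613.3 151.4
[481. 199.] plate rect 600.4 -299.1  97.4x98.4 t88.0 circ 600.6 -299.0 r50.2 cent 600.9 -299.1
[327. 184.] tube rect 625.5 0.6  55.0x53.7 t88.9 circ 624.7 0.4 r27.8 cent 624.7 0.2
[411. 194.] plate rect 612.1 -163.6  64.6x99.4 t72.3 circ 611.7 -164.0 r58.6 cent 612.1 -163.6
```

View pics/crop1.png

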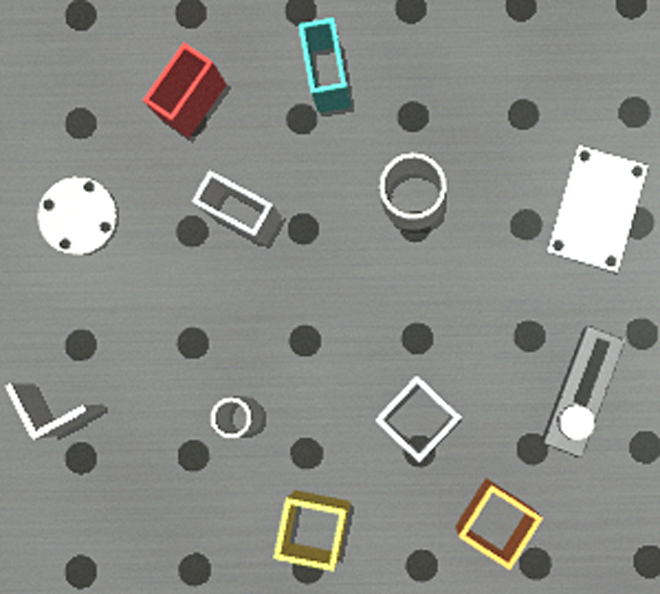

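The crop confirms the four bare-steel tubes at full-frame pixels (327,185), (245,290), (330,290) and (246,193). The yellow, orange, red and turquoise ones are clearly distinct. I start with the small round tube.

>>> {"fn": "carry_out", "kwargs": {"increments": [17.8,-41.6,-9.6,0,0,0,17.8,-41.6,-9.6,0,0,0,17.8,-41.6,-9.6,0,0,0,17.8,-41.6,-9.6,0,0,0,17.8,-41.6,-9.6,0,0,0,17.8,-41.6,-9.6,0,0,0,17.8,-41.6,-9.6,0,0,0,17.8,-41.6,-9.6,0,0,0,17.8,-41.6,-9.6,0,0,0,17.8,-41.6,-9.6,0,0,0,0,0,0,0,0,0,0,0,0,0,0,0,0,0,0,0,0,0], "grip": 0, "newtons": 25}}

```text
clock: 1.78
position: [0.4342, 0.1552, 0.1309]
ee_rot: [-0.656, -3.072, -0.001]
force: [0.2, 0.5, 0.0]
width: 1.001
gripper_force: 0.0
```

>>> {"fn": "carry_out", "kwargs": {"increments": [0.5,-1,-20,0,0,0,0,0,-20,0,0,0,0,0,-20,0,0,0,0,0,-20,0,0,0,0,0,-15,0,0,0,0,0,-5,0,0,0,0,0,0,0,0,0,0,0,0,0,0,0]}}

```text
clock: 2.78
position: [0.4353, 0.1534, 0.0313]
ee_rot: [0.658, 3.071, 0.001]
force: [-0.1, 0.4, 0.3]
width: 1.001
gripper_force: 0.0
```

>>> {"fn": "carry_out", "kwargs": {"increments": [0,0,0,0,0,0,0,0,0,0,0,0,0,0,0,0,0,0,0,0,0,0,0,0,0,0,0,0,0,0,0,0,0,0,0,0,0,0,0,0,0,0], "grip": 1, "newtons": 25}}

```text
clock: 3.65
position: [0.4351, 0.1531, 0.0308]
ee_rot: [0.659, 3.071, 0.0]
force: [0.1, 0.4, 0.2]
width: 0.368
gripper_force: 25.0
```

>>> {"fn": "carry_out", "kwargs": {"increments": [0,0,10,0,0,0,0,0,20,0,0,0,0,0,20,0,0,0,20,16.7,0,0,0,0,35,28,0,0,0,0,40,33,0,0,0,0,40,33,0,0,0,0,30.4,24,0,0,0,0,15,12,0,0,0,0,0,0,0,0,0,0,0,0,0,0,0,0,0,0,0,0,0,0]}}

```text
clock: 5.15
position: [0.6147, 0.2988, 0.081]
ee_rot: [-0.66, -3.071, 0.001]
force: [0.6, -0.2, -2.3]
width: 0.372
gripper_force: 25.0
```

>>> {"fn": "carry_out", "kwargs": {"increments": [0.6,0.8,-15,0,0,0,0,0,-15,0,0,0,0,0,-7,0,0,0,0,0,-3,0,0,0,0,0,-1,0,0,0,0,0,0,0,0,0,0,0,0,0,0,0,0,0,0,0,0,0]}}

```text
clock: 6.15
position: [0.6161, 0.3006, 0.0401]
ee_rot: [0.659, 3.071, 0.001]
force: [0.0, 0.1, -1.6]
width: 0.372
gripper_force: 25.0
```

>>> {"fn": "carry_out", "kwargs": {"increments": [-0.6,-0.8,-0.5,0,0,0,0,0,-0.5,0,0,0,0,0,-0.3,0,0,0,0,0,0,0,0,0,0,0,0,0,0,0]}}

```text
clock: 6.78
position: [0.6154, 0.2996, 0.0388]
ee_rot: [0.659, 3.071, 0.0]
force: [-2.3, -1.6, 6.3]
width: 0.366
gripper_force: 25.0
```

>>> {"fn": "carry_out", "kwargs": {"increments": [0,0,0,0,0,0,0,0,0,0,0,0,0,0,0,0,0,0,0,0,0,0,0,0,0,0,0,0,0,0,0,0,0,0,0,0,0,0,15,0,0,0,0,0,25,0,0,0,0,0,30,0,0,0,0,0,25,0,0,0], "grip": 0}}

```text
clock: 8.02
position: [0.6159, 0.2998, 0.1359]
ee_rot: [0.659, 3.07, 0.002]
force: [-0.5, 0.1, 0.2]
width: 1.002
gripper_force: 0.0
```

>>> {"fn": "carry_out", "kwargs": {"increments": [-0.2,-14.8,0,0,0,-0.1665,-0.2,-14.8,0,0,0,-0.1665,-0.2,-14.8,0,0,0,-0.1665,-0.2,-14.8,0,0,0,-0.1665,-0.2,-14.8,0,0,0,-0.1665,-0.2,-14.8,0,0,0,-0.1665,-0.2,-14.8,0,0,0,-0.1665,-0.2,-14.8,0,0,0,-0.1665,-0.2,-14.8,0,0,0,-0.1665,-0.2,-14.8,0,0,0,-0.1665,0,0,0,0,0,0,0,0,0,0,0,0]}}

```text
clock: 9.52
position: [0.6135, 0.1527, 0.134]
ee_rot: [-2.712, -1.585, -0.001]
force: [0.1, -0.4, 0.2]
width: 0.999
gripper_force: 0.0
```

```bash
python3 - <<'E'
from h import *
from scipy.spatial.transform import Rotation as R
s=readout.observe(); y=R.from_rotvec(s['ee_rot']).as_matrix(); print(s['position']*1000, np.degrees(np.arctan2(y[1,1],y[0,1])), y[:,2])
im,c=snap('wrist','w1')
im,c=snap('top','t1')
E
```

```text
[613.48571366 152.72720071 133.95065112] -29.369622602387373 [ 4.71219327e-04  9.25855522e-04 -9.99999460e-01]
```

View pics/w1.png

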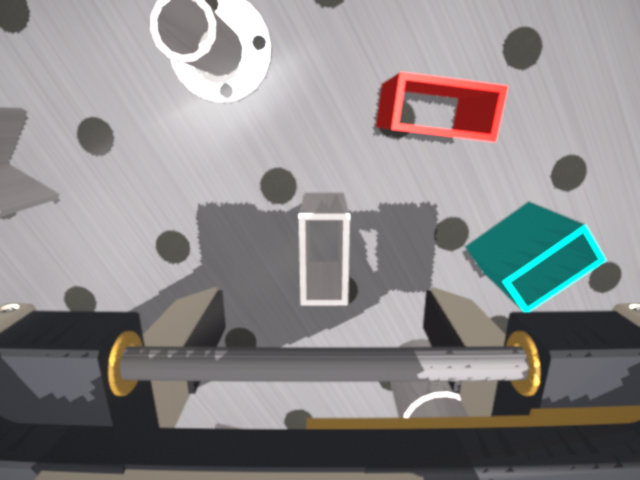

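Wrist view: the bare oblong tube's rim spans about (299–349, 213–305), square to the fingers. The small tube stands on its flange near (185,25). I cross-check the rim position.

```bash
python3 - <<'E'
from h import *
im,c=load('w1')
hsv=cv2.cvtColor(im,cv2.COLOR_BGR2HSV)
m=((hsv[...,2]>205)&(hsv[...,1]<40)).astype(np.uint8); m[:,:285]=0; m[:,365:]=0; m[:200]=0; m[315:]=0
k=max(cv2.findContours(m,0,1)[0],key=cv2.contourArea)
print(cv2.boundingRect(k),cv2.minAreaRect(ray(c,k.reshape(-1,2),.07).astype(np.float32)*1000))
E
```

```text
(298, 213, 53, 92) ((614.8482666015625, 152.4140625), (59.8722038269043, 31.00121307373047), 60.597923278808594)
```

>>> {"fn": "carry_out", "kwargs": {"increments": [0.5,-0.7,-20,0,0,0,0,0,-25,0,0,0,0,0,-25,0,0,0,0,0,-20,0,0,0,0,0,-10,0,0,0,0,0,-3,0,0,0,0,0,0,0,0,0,0,0,0,0,0,0]}}

```text
clock: 10.62
position: [0.6144, 0.1511, 0.0312]
ee_rot: [2.715, 1.58, 0.002]
force: [-0.1, 0.9, 0.3]
width: 1.001
gripper_force: 0.0
```

>>> {"fn": "carry_out", "kwargs": {"increments": [0,0,0,0,0,0,0,0,0,0,0,0,0,0,0,0,0,0,0,0,0,0,0,0,0,0,0,0,0,0,0,0,0,0,0,0,0,0,0,0,0,0], "grip": 1, "newtons": 30}}

```text
clock: 11.5
position: [0.6137, 0.1511, 0.0304]
ee_rot: [-2.715, -1.58, 0.0]
force: [-0.5, 0.3, 1.1]
width: 0.323
gripper_force: 30.0
```

>>> {"fn": "carry_out", "kwargs": {"increments": [0,0,10,0,0,0,0,0,25,0,0,0,0,0,35,0,0,0,0,0,35,0,0,0,-0.2,-15,0,0,0,-0.1,-0.2,-30,0,0,0,-0.15,-0.2,-30,0,0,0,-0.15,-0.2,-35,0,0,0,-0.15,-0.2,-35,0,0,0,-0.15,-0.2,-35,0,0,0,-0.15,-0.2,-35,0,0,0,-0.15,-0.2,-35,0,0,0,-0.15,-0.2,-34,0,0,0,-0.113,-0.2,-20,0,0,0,-0.1,-0.2,-10,0,0,0,0,0,0,0,0,0,0,0,0,0,0,0,0,0,0,0,0,0,0]}}

```text
clock: 13.75
position: [0.6119, -0.1618, 0.1354]
ee_rot: [-3.104, 0.481, 0.0]
force: [0.4, 0.2, -2.9]
width: 0.322
gripper_force: 30.0
```

```bash
cat >> h.py <<'E'
from scipy.spatial.transform import Rotation as R
def st():
    s=readout.observe(); y=R.from_rotvec(s['ee_rot']).as_matrix(); print(np.round(s['position']*1000,1), 'yaw %.2f'%np.degrees(np.arctan2(y[1,1],y[0,1])),'tilt',np.round(y[:2,2],4),'q7 %.2f'%s['joints'][6]); return s
E
python3 - <<'E'
from h import *
st(); im,c=snap('wrist','w2')
# plate edges at z=8mm projected from top-view estimate, for comparison
a=np.radians(-17.7); u=np.array([np.cos(a),np.sin(a)]); v=np.array([-u[1],u[0]])
for i,j in((50,32.5),(50,-32.5),(-50,-32.5),(-50,32.5)):
    P=np.array([612.1,-163.6])+i*u+j*v; print(proj(c,[*(P/1000),.008]).round(1))
E
```

```text
[ 611.9 -161.8  135.4] yaw -107.60 tilt [-0.0001  0.0007] q7 -1.12
[[282.7 166.8]]
[[370.9 166.9]]
[[366.2 290.9]]
[[286.5 290.8]]
```

View pics/w2.png

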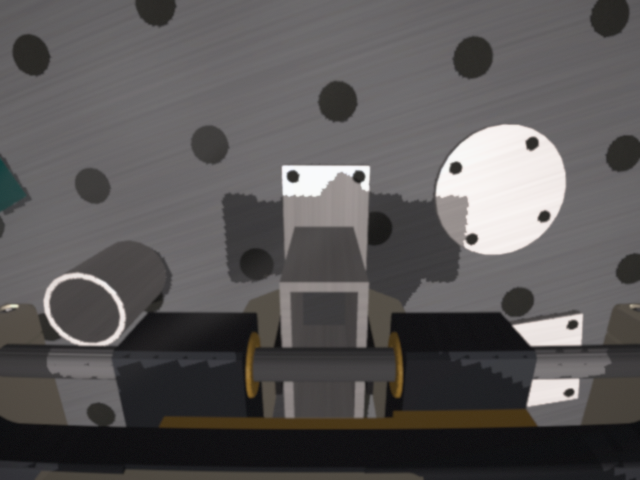

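Wrist view: the plate's far corners are at (281,166) and (370,166), matching my prediction to about 1 px, and the tube is square to it. I lower it.

>>> {"fn": "carry_out", "kwargs": {"increments": [-0.5,-1.2,-20,0,0,0,0,0,-25,0,0,0,0,0,-20,0,0,0,0,0,-15,0,0,0,0,0,-10,0,0,0,0,0,-4,0,0,0,0,0,0,0,0,0,0,0,0,0,0,0]}}

```text
clock: 14.8
position: [0.6116, -0.1644, 0.0421]
ee_rot: [3.104, -0.484, 0.002]
force: [0.8, 0.4, -3.7]
width: 0.323
gripper_force: 30.0
```

>>> {"fn": "carry_out", "kwargs": {"increments": [-0.2,0.7,-1.5,0,0,0,0,0,-1,0,0,0,0,0,-0.5,0,0,0,0,0,-0.5,0,0,0,0,0,0,0,0,0,0,0,0,0,0,0]}}

```text
clock: 15.55
position: [0.611, -0.1635, 0.0384]
ee_rot: [-3.104, 0.484, -0.0]
force: [-3.1, 1.6, 5.6]
width: 0.331
gripper_force: 30.0
```

>>> {"fn": "carry_out", "kwargs": {"increments": [0,0,0,0,0,0,0,0,0,0,0,0,0,0,0,0,0,0,0,0,0,0,0,0,0,0,0,0,0,0,0,0,0,0,0,0,0,0,15,0,0,0,0,0,25,0,0,0,0,0,30,0,0,0,0,0,30,0,0,0,2,20,0,0,0,0,3,35,0,0,0,0,3,35,0,0,0,0,3,35,0,0,0,0,2,25,0,0,0,0,0.5,13.5,0,0,0,0,0,0,0,0,0,0,0,0,0,0,0,0], "grip": 0}}

```text
clock: 17.8
position: [0.6243, -0.0014, 0.1381]
ee_rot: [3.103, -0.486, 0.0]
force: [0.4, -0.0, 0.1]
width: 1.0
gripper_force: 0.0
```

```bash
python3 - <<'E'
from h import *
st(); im,c=snap('wrist','w3'); b=im[:,:,::-1]
hsv=cv2.cvtColor(np.ascontiguousarray(b),cv2.COLOR_BGR2HSV)
print(proj(c,[.6247,.0003,.07]).round(1))
m=((hsv[...,2]>205)&(hsv[...,1]<40)).astype(np.uint8)
for k in cv2.findContours(m,0,1)[0]:
    if cv2.contourArea(k)<300: continue
    print(cv2.boundingRect(k),np.round(cv2.minEnclosingCircle(ray(c,k.reshape(-1,2),.07).astype(np.float32)*1000)[0],1),[np.round(x,1) for x in cv2.minAreaRect(ray(c,k.reshape(-1,2),.07).astype(np.float32)*1000)[:2]])
E
```

```text
[624.3  -1.4 138.1] yaw -107.81 tilt [ 0.0001 -0.0007] q7 -1.37
[[321.5 259.7]]
(277, 216, 86, 82) [625.9   1.3] [array([626.2,   1.1]), array([53.6, 54.1])]
(558, 149, 70, 103) [ 609.4 -169.3] [array([ 609.5, -169.2]), array([33. , 63.7])]
(480, 113, 104, 134) [ 633.1 -133.7] [array([ 633. , -133.8]), array([52.2, 79.9])]
```

View pics/w3.png

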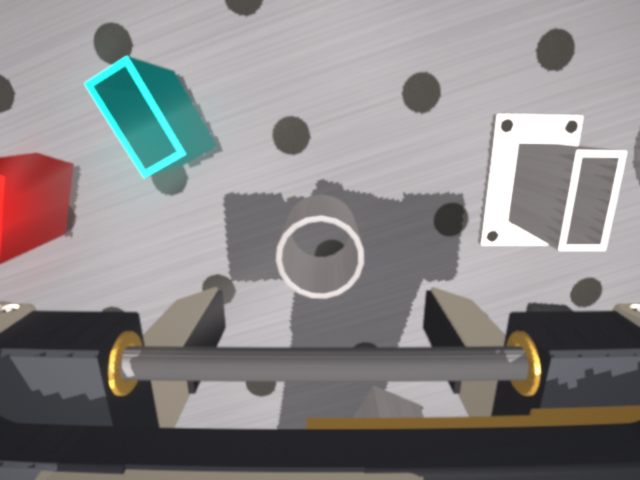

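Wrist view: the large round rim is centred at (320,257) between the open fingers, and the oblong tube stands upright on its plate near (590,200).

>>> {"fn": "carry_out", "kwargs": {"increments": [0.7,1.6,-20,0,0,0,0,0,-25,0,0,0,0,0,-25,0,0,0,0,0,-20,0,0,0,0,0,-12,0,0,0,0,0,-5,0,0,0,0,0,0,0,0,0,0,0,0,0,0,0]}}

```text
clock: 18.85
position: [0.6257, 0.0015, 0.0316]
ee_rot: [-3.104, 0.484, -0.002]
force: [0.3, -0.1, -1.0]
width: 1.001
gripper_force: 0.0
```

>>> {"fn": "carry_out", "kwargs": {"increments": [0,0,0,0,0,0,0,0,0,0,0,0,0,0,0,0,0,0,0,0,0,0,0,0,0,0,0,0,0,0,0,0,0,0,0,0], "grip": 1, "newtons": 30}}

```text
clock: 19.6
position: [0.6252, 0.0015, 0.031]
ee_rot: [3.104, -0.484, -0.0]
force: [-0.9, -1.0, 0.9]
width: 0.598
gripper_force: 30.0
```

>>> {"fn": "carry_out", "kwargs": {"increments": [0,0,10,0,0,0,0,0,25,0,0,0,0,0,40,0,0,0,0,0,35,0,0,0,-1.9,-20,0,0,0,0,-3,-35,0,0,0,0,-3,-35,0,0,0,0,-3,-35,0,0,0,0,-3,-40,0,0,0,0,-3,-40,0,0,0,0,-3,-40,0,0,0,0,-3,-30,0,0,0,0,-2,-25.4,0,0,0,0,0,0,0,0,0,0,0,0,0,0,0,0,0,0,0,0,0,0]}}

```text
clock: 21.6
position: [0.6003, -0.2976, 0.1403]
ee_rot: [-3.104, 0.482, 0.001]
force: [-0.4, 0.5, -3.8]
width: 0.598
gripper_force: 30.0
```

```bash
python3 - <<'E'
from h import *
st(); im,c=snap('wrist','w4')
t=np.linspace(0,2*np.pi,12,endpoint=False)
q=proj(c,np.c_[.6007+.05*np.cos(t),-.299+.05*np.sin(t),0*t+.008]); print(q.min(0),q.max(0))
hsv=cv2.cvtColor(im,cv2.COLOR_RGB2HSV)
m=((hsv[...,2]>205)&(hsv[...,1]<40)).astype(np.uint8)[100:360]
for k in cv2.findContours(m,0,1)[0]:
    if cv2.contourArea(k)>200: print(cv2.boundingRect(k))
E
```

```text
[ 600.3 -297.6  140.3] yaw -107.65 tilt [-0.0007  0.001 ] q7 -0.95
[263.28348381 167.39878572] [387.32789931 286.87594505]
(250, 191, 148, 55)
(88, 159, 58, 54)
(93, 72, 115, 141)
(263, 64, 125, 100)
```

View pics/w4.png

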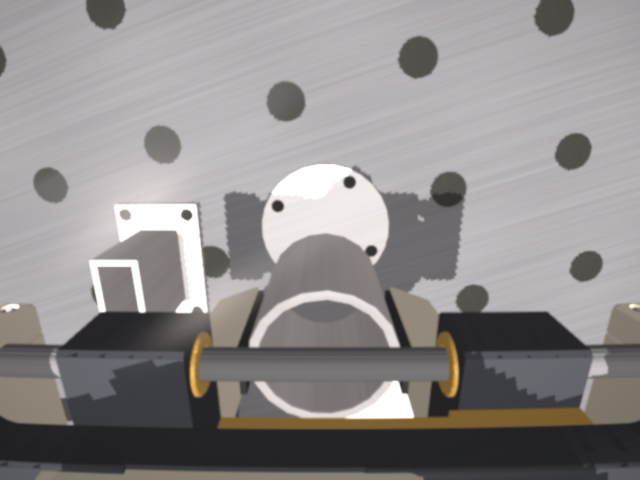

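Wrist view: the flange spans columns 263–388 from row 164, matching prediction, and the tube hangs upright above it. I lower it.

>>> {"fn": "carry_out", "kwargs": {"increments": [0.2,-1,-20,0,0,0,0,0,-25,0,0,0,0,0,-22,0,0,0,0,0,-16,0,0,0,0,0,-10,0,0,0,0,0,-4,0,0,0,0,0,0,0,0,0,0,0,0,0,0,0]}}

```text
clock: 22.65
position: [0.6009, -0.3001, 0.0447]
ee_rot: [3.104, -0.484, 0.002]
force: [-0.2, 0.2, -2.7]
width: 0.592
gripper_force: 30.0
```

>>> {"fn": "carry_out", "kwargs": {"increments": [-0.5,1,-2,0,0,0,0,0,-1.5,0,0,0,0,0,-0.8,0,0,0,0,0,-0.5,0,0,0,0,0,-0.3,0,0,0,0,0,0,0,0,0,0,0,0,0,0,0]}}

```text
clock: 23.52
position: [0.6, -0.2988, 0.039]
ee_rot: [-3.104, 0.484, -0.0]
force: [-1.5, 0.8, -0.2]
width: 0.594
gripper_force: 30.0
```

>>> {"fn": "carry_out", "kwargs": {"increments": [0,0,-0.3,0,0,0,0,0,0,0,0,0]}}

```text
clock: 23.78
position: [0.6, -0.2988, 0.039]
ee_rot: [-3.104, 0.484, -0.0]
force: [-2.7, 2.5, 5.4]
width: 0.597
gripper_force: 30.0
```

>>> {"fn": "carry_out", "kwargs": {"increments": [0,0,0,0,0,0,0,0,0,0,0,0,0,0,0,0,0,0,0,0,0,0,0,0,0,0,0,0,0,0,0,0,15,0,0,0,0,0,25,0,0,0,0,0,30,0,0,0,0,0,30,0,0,0,-16.9,29.9,0,0,0,0.111,-16.9,29.9,0,0,0,0.111,-16.9,29.9,0,0,0,0.111,-16.9,29.9,0,0,0,0.111,-16.9,29.9,0,0,0,0.111,-16.9,29.9,0,0,0,0.111,-16.9,29.9,0,0,0,0.111,-16.9,29.9,0,0,0,0.111,-16.9,29.9,0,0,0,0.111,-16.9,29.9,0,0,0,0.111,0,0,0,0,0,0], "grip": 0}}

```text
clock: 26.28
position: [0.4301, 0.002, 0.1392]
ee_rot: [-2.889, -1.229, -0.001]
force: [-0.0, 0.3, 0.6]
width: 0.997
gripper_force: 0.0
```

>>> {"fn": "carry_out", "kwargs": {"increments": [0,0,0,0,0,0,0,0,0,0,0,0], "grip": 0.2}}

```text
clock: 26.52
position: [0.4316, -0.0008, 0.1389]
ee_rot: [2.894, 1.221, 0.001]
force: [0.0, -0.4, 0.4]
width: 0.836
gripper_force: 0.0
```

```bash
python3 - <<'E'
from h import *
st(); im,c=snap('wrist','w5')
hsv=cv2.cvtColor(im,cv2.COLOR_RGB2HSV)
m=((hsv[...,2]>205)&(hsv[...,1]<40)).astype(np.uint8)
print(proj(c,[.4312,-.0003,.07]))
for k in cv2.findContours(m,0,1)[0]:
    if cv2.contourArea(k)>300: print(cv2.boundingRect(k),cv2.minAreaRect(ray(c,k.reshape(-1,2),.07).astype(np.float32)*1000))
E
```

```text
[431.6  -0.8 138.9] yaw -44.26 tilt [ 0.001  -0.0004] q7 -0.57
[[320.9582154  258.40373198]]
(424, 366, 70, 13) ((440.97869873046875, -129.45046997070312), (10.117403030395508, 50.041259765625), 44.828670501708984)
(279, 217, 85, 76) ((432.47906494140625, 0.9782638549804688), (50.08808135986328, 51.518775939941406), 45.6861686706543)
(557, 172, 83, 107) ((574.9204711914062, -112.15800476074219), (52.86843490600586, 53.826995849609375), 72.10948181152344)
```

View pics/w5.png

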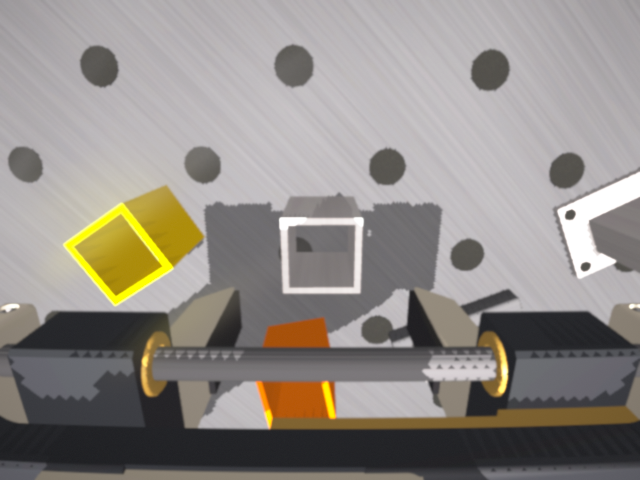

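Wrist view: the bare square tube's rim is at (279–364, 217–293), centred between the fingers. Yellow (118,255) and orange (297,370) are clear of them.

>>> {"fn": "carry_out", "kwargs": {"increments": [0.3,1,-20,0,0,0,0,0,-25,0,0,0,0,0,-25,0,0,0,0,0,-20,0,0,0,0,0,-12,0,0,0,0,0,-5.5,0,0,0,0,0,0,0,0,0,0,0,0,0,0,0]}}

```text
clock: 27.58
position: [0.4317, 0.0012, 0.0315]
ee_rot: [2.893, 1.224, 0.001]
force: [-0.8, -0.3, -0.2]
width: 0.799
gripper_force: 0.0
```

>>> {"fn": "carry_out", "kwargs": {"increments": [0,0,0,0,0,0,0,0,0,0,0,0,0,0,0,0,0,0,0,0,0,0,0,0,0,0,0,0,0,0,0,0,0,0,0,0], "grip": 1, "newtons": 30}}

```text
clock: 28.32
position: [0.4314, 0.0012, 0.0312]
ee_rot: [-2.893, -1.224, -0.0]
force: [-0.3, 0.8, 5.1]
width: 0.541
gripper_force: 30.0
```

```bash
python3 -c "
from h import *
st()"
```

```text
[431.4   1.2  31.2] yaw -44.12 tilt [0.0002 0.0002] q7 -0.34
```

>>> {"fn": "carry_out", "kwargs": {"increments": [0,0,10,0,0,0,0,0,25,0,0,0,0,0,40,0,0,0,0,0,35,0,0,0,0.9,-20,0,0,0,0.05,0.7,-35,0,0,0,0.07,0.7,-35,0,0,0,0.08,0.8,-35,0,0,0,0.08,0.8,-40,0,0,0,0.08,0.8,-40,0,0,0,0.08,0.8,-40,0,0,0,0.08,0.8,-30,0,0,0,0.07,0.6,-25.9,0,0,0,0.046,0,0,0,0,0,0,0,0,0,0,0,0,0,0,0,0,0,0,0,0,0,0,0,0]}}

```text
clock: 30.45
position: [0.4383, -0.2989, 0.1411]
ee_rot: [-2.364, -2.069, -0.0]
force: [-1.0, 0.4, -3.9]
width: 0.549
gripper_force: 30.0
```

```bash
python3 - <<'E'
from h import *
st(); im,c=snap('wrist','w6')
a=np.radians(-7.7); u=np.array([np.cos(a),np.sin(a)]); v=np.array([-u[1],u[0]])
for i,j in((45,45),(45,-45),(-45,-45),(-45,45)):
    P=np.array([438.3,-299.9])+i*u+j*v; print(proj(c,[*(P/1000),.008]).round(1))
E
```

```text
[ 438.3 -298.9  141.1] yaw -7.62 tilt [-0.0001  0.0004] q7 0.69
[[381.7 173.4]]
[[376.6 283. ]]
[[267.7 282.9]]
[[262.6 173.3]]
```

View pics/w6.png

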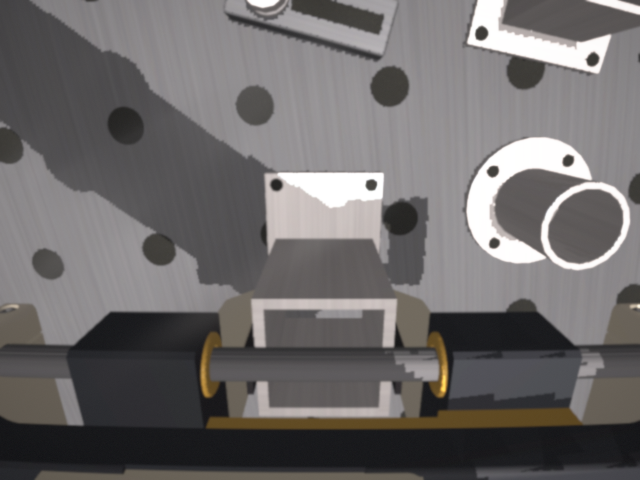

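```bash
python3 - <<'E'
from h import *
for f,x,y,z,d,yaw in(('w6',438.3,-298.9,141.1+38.8,25,-7.62),('w4',600.3,-297.6,140.3+39,28,-107.65),('w2',611.9,-161.8,135.4+39.6,15,-107.6)):
    im,c=load(f)
    a=np.radians(yaw); 
    print(f,proj(c,[[(x+s*d*np.cos(a))/1000,(y+s*d*np.sin(a))/1000,z/1000] for s in(-1,0,1)]).round(1).tolist())
    g=cv2.cvtColor(im,cv2.COLOR_BGR2GRAY).astype(float); 
    row={'w6':330,'w4':345,'w2':330}[f]
    m=(g[row]>190); print(np.flatnonzero(m[220:420])+220)
    row={'w6':185,'w4':225,'w2':180}[f]; i=np.flatnonzero(g[row,220:420]>170)+220; print('plate',i.min(),i.max())
E
```

```text
w6 [[251.4, 358.6], [320.0, 358.8], [388.6, 358.6]]
[]
plate 266 383
w4 [[248.2, 361.8], [324.7, 362.0], [401.4, 361.7]]
[250 251 252 253 254 255 256 257 258 390 391 392 393 394 395 396 397 398]
plate 220 388
w2 [[283.7, 362.8], [324.9, 362.9], [366.2, 362.8]]
[]
plate 282 369
```

The held tube shows the same ~+1.5 mm sideways offset in the wrist view as the plate, so that offset is camera bias and the target stands. I lower the tube.

>>> {"fn": "carry_out", "kwargs": {"increments": [0,-0.6,-20,0,0,0,0,0,-25,0,0,0,0,0,-22,0,0,0,0,0,-16,0,0,0,0,0,-10,0,0,0,0,0,-5,0,0,0,0,0,0,0,0,0,0,0,0,0,0,0]}}

```text
clock: 31.5
position: [0.4385, -0.3006, 0.0436]
ee_rot: [2.365, 2.067, 0.001]
force: [0.5, -0.2, -5.0]
width: 0.541
gripper_force: 30.0
```

>>> {"fn": "carry_out", "kwargs": {"increments": [0,0.9,-2,0,0,0,0,0,-1,0,0,0,0,0,-0.8,0,0,0,0,0,-0.5,0,0,0,0,0,-0.2,0,0,0,0,0,0,0,0,0]}}

```text
clock: 32.25
position: [0.4383, -0.2994, 0.0393]
ee_rot: [2.365, 2.067, 0.001]
force: [-2.5, 2.4, 9.3]
width: 0.545
gripper_force: 30.0
```

>>> {"fn": "carry_out", "kwargs": {"increments": [0,0,0,0,0,0,0,0,0,0,0,0,0,0,0,0,0,0,0,0,0,0,0,0,0,0,0,0,0,0,0,0,0,0,0,0,0,0,15,0,0,0,0,0,25,0,0,0,0,0,30,0,0,0,0,0,40,0,0,0,0,0,40,0,0,0,-15,-30,10,0,0,0,-20,-40,10,0,0,0,-20,-40,0,0,0,0,-20,-40,0,0,0,0,-20,-40,0,0,0,0,-20,-40,0,0,0,0,-15,-30,0,0,0,0,0,0,0,0,0,0,0,0,0,0,0,0], "grip": 0}}

```text
clock: 34.75
position: [0.3085, -0.5588, 0.209]
ee_rot: [2.365, 2.068, 0.001]
force: [1.0, 0.1, -0.7]
width: 1.002
gripper_force: 0.0
```

```bash
python3 - <<'E'
from h import *
im,c=snap('top','t2'); im=np.ascontiguousarray(im[:,:,::-1])
hsv=cv2.cvtColor(im,cv2.COLOR_BGR2HSV)
m=((hsv[...,2]>185)&(hsv[...,1]<40)).astype(np.uint8)
# rims merge with plates; enlarge crops
cr=np.hstack([cv2.resize(im[y-45:y+45,x-45:x+45],(370,370)) for x,y in((175,197),(411,194))]); cr2=np.hstack([cv2.resize(im[y-45:y+45,x-45:x+45],(370,370)) for x,y in((481,199),(485,282))])
cv2.imwrite('pics/c2.png',cv2.resize(np.vstack([cr,cr2]),(600,600)))
cv2.imwrite('pics/c3.png',im)
E
```

```text
(no output)
```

View pics/c2.png

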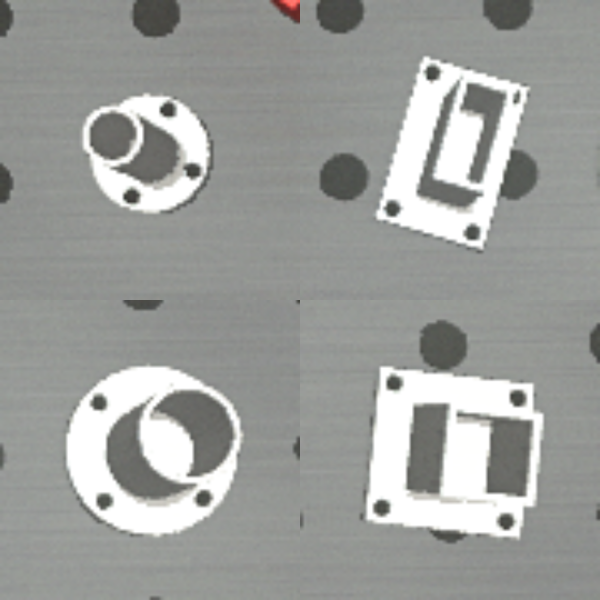

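View pics/t2.png

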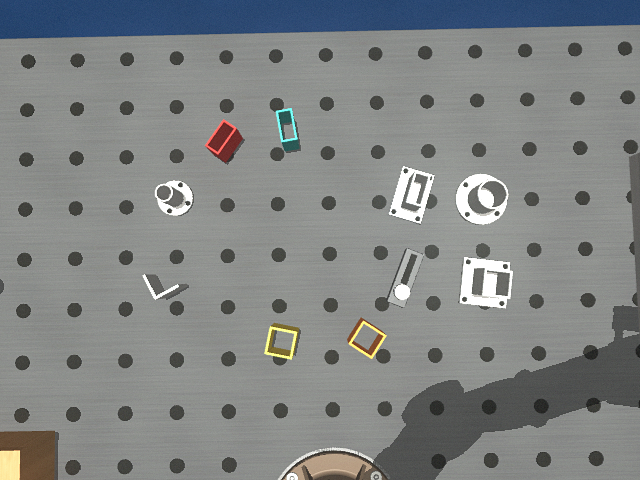

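Top view: all four tubes stand on their own plates at (164,193), (417,190), (492,194) and (497,284), with the bystanders and look-alikes unmoved. As one check, I overlay the ideal rim outlines at z = 78 mm.

```bash
python3 - <<'E'
from h import *
im,c=load('t2'); S=6; t=np.linspace(0,2*np.pi,60); out=[]
def box(w,h,d): 
    a=np.radians(d); B=np.array([[w,h],[w,-h],[-w,-h],[-w,h]])/2; return B@np.array([[np.cos(a),np.sin(a)],[-np.sin(a),np.cos(a)]])
ci=lambda r:np.c_[r*np.cos(t),r*np.sin(t)]
for ctr,sh in(((614.9,300.1),[ci(17),ci(13.5)]),((612.1,-163.6),[box(60,30,-17.7),box(53,23,-17.7)]),((600.8,-299.1),[ci(28),ci(24)]),((438.3,-299.9),[box(50,50,-7.7),box(42,42,-7.7)])):
    p0=proj(c,[ctr[0]/1000,ctr[1]/1000,.078])[0]; x,y=(p0-25).astype(int)
    g=cv2.resize(im[y:y+50,x:x+50],None,fx=S,fy=S,interpolation=cv2.INTER_LINEAR)
    for s in sh:
        q=proj(c,np.c_[(s+ctr)/1000,np.full(len(s),.078)]); cv2.polylines(g,[np.int32(((q-[x,y])+.5)*S)],True,(0,0,255),1)
    out.append(g)
cv2.imwrite('pics/ov.png',np.vstack([np.hstack(out[:2]),np.hstack(out[2:])]))
E
```

```text
(no output)
```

View pics/ov.png

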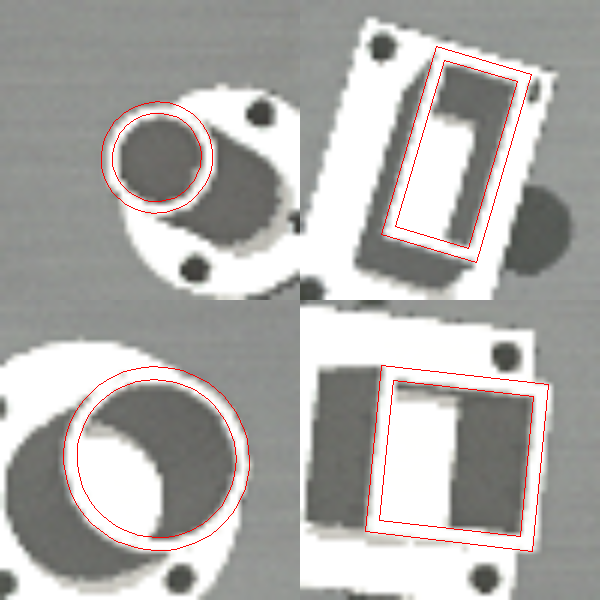

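The overlay agrees with the actual rims to well under a pixel (about 1 mm) on all four tubes, both centre and angle. I hand the job in.

```bash
python3 -c "
from cell import arm
print(arm.sign_off())"
```

```text
the job is handed in; nothing more can be done
None
```

All four tubes stand upright on their matching plates, centred to about 1 mm and square to the plate edges by the top-camera check; the offcut, stop bar and look-alikes were left alone, and the job was handed in at about 35 s.

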